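# Third hand for closing an extraction vessel

### The job

One of the two steel extraction vessels in the stand is already bolted shut; the other stands open with its sealing ring laid on and its four swing bolts hanging. Fetch the loose lid (its stem is the handle), set it level on the open vessel with its spigot in the mouth and its four forked lugs in line with the vessel's lugs, so that the bolts can swing up, and press it straight down with a steady 11 N or so on the ring: under 6 N the ring does not seal, over 16 N it creeps out of place, and above 22 N it is spoiled at once. Keep that push steady for at least two seconds and finish your program while still holding the lid down, for I will put the bolts on; leave the beaker and the two vials standing where they are.

Things in the scene. Friction and masses are not known exactly. Their poses are not given: they have to be found in the camera images.
- lid_stem (a point): Grip point on the loose lid: on the axis of its smooth upright stem, 58 mm above the lid's lowest face. The stem is 30 mm in diameter from 28 to 83 mm above that face; a black cap of 33 mm diameter tops it (83 to 93 mm). z is up along the stem; axes as lid. A computer tower 0.4 m tall, with a scanner on it, stands left of the lid, between it and some arms' start: pass above it.
- lid: The loose steel lid, 0.26 to 0.40 kg, standing on its spigot left of the stand; origin at the centre of its lowest face. From below: spigot 49 mm diameter, 16 mm high, bevelled foot; round flange 94 mm diameter, 12 mm thick (16 to 28 mm); stem. Four forked lugs (12 mm slot), level with the flange, reach 60 mm from the axis at 45, 135, 225, 315 deg from x. A 4 mm plug sits on the flange 32 mm along x.
- mouth_1 (a point): Centre of one vessel's mouth, in the plane of its flange's top, 96 mm above the worktop; z up. The mouth is a hole of 53 mm diameter in a flange of 94 mm; the vessel's forked lugs with bolt pins lie at 45, 135, 225, 315 deg from x, as far out as the lid's. y runs along the stand from mouth_2 to mouth_1. Which vessel is open changes from start to start.
- mouth_2 (a point): The same for the other vessel, 125 mm from the first. Both are fixed upright in an aluminium stand whose base plate is 125 x 250 mm and 14 mm high.
- closed_lid_stem (a point): Point on the stem axis of the lid already bolted down on the shut vessel, 48 mm above the plane of the mouths. That lid is like the loose one and fixed; its stem's cap ends 83 mm, its bolts with wing nuts 42 mm above the plane of the mouths.
- seal (a joint): Squeeze of the sealing ring on the open vessel, m: 0 free, grows when pressed, stop at 0.010. Hollow soft black silicone, 82 mm outside, 59 mm inside, 12 mm high when free; gives 1 mm per 2.5 N evenly (11 N = 4.4 mm), the lid's weight counting as part of the force. The lid's flange rests on it: with the ring free, the lid's lowest face is then 4 mm below the plane of the mouth.
- beaker: Bystander: an empty glass beaker, 55 mm diameter, 71 mm high, standing behind the lid; origin under its centre.
- vial_a: Bystander: a sample vial with black cap, 27 mm diameter, 68 mm high, standing upright; origin under its centre.
- vial_b: Bystander: a second vial just like it; origin under its centre.

How it is judged:
By the outcome, as a careful person would: the job done as asked, in the order asked, and still so for the second after the job is handed in, while the arm keeps its last pose, push and grip.
It also fails if it takes over 51 s, if anything falls off the work surface, if the arm or the gripper's body presses on something with over 40 N, if the wrist force passes 120 N, or if a joint passes its speed limit or range.

### The arm

A 6-joint arm with a two-finger parallel gripper is mounted at the origin on a cart in front of the work surface, level with it; the furniture and walls round the work are solid. World frame = base frame: x ahead of the robot, y to its left, z up, the work surface at z = 0. Lengths are in m, angles in degrees, forces in N, time in s.
With the tool pointing down it reaches from about 0.35 to 0.875 m from the base axis. Payload 4.2 kg.
Tool frame: the origin (TCP) lies midway between the tips of the shut fingers; the grasp point (between the pads) lies 19 mm behind it; z points along the fingers, y is the direction in which the jaws open and shut (so a half turn about z gives the same grasp; the last joint's range is limited). The gripper opens to 87 mm and grips with 3 to 60 N. Pads are 19 mm wide; open, the fingers measure 117 mm over their backs; the gripper's body (75 mm by 190 mm) begins 51 mm behind the grasp point.
Start: joints at [81.337, 22.042, 0.453, 0, -68.411, -14.817], TCP at [0.249, 0.573, 0.223] pointing down, gripper open.
Joint ranges: [-179.83, 179.83], [-69.29, 118.12], [-61.27, 80.66], [-181.25, 117.63], [-171.15, -9.14], [-177.46, 177.46]. Speed limits (degrees/s): [159.86, 159.86, 180, 180, 180, 180].

### API

Orientations are given as a 3x3 rotation matrix whose columns are the frame's x, y, z axes.
In Python, from cell import manip gives the robot as it stands. The module is installed in compiled form; this text tells all that it offers.
- The arm moves only by the tool apply_moves, never from a script. Its argument "series" is a list that holds one entry, the list of rows, each a list of 4 numbers: the shift along the tool's x, y, z in cm, then the turn about the tool's z in rad. In form: [[[x, y, z, roll], ...]]. A call has 1 to 8 rows; each row shifts and turns the commanded pose from where the row before left it, along the tool's axes as they then stand; what a row does not reach is not made up. A row lasts 1/10 s, in which the tool goes at most 50 mm and 8.59 degrees, less where a joint would pass 70% of its speed; a pose out of reach is approached as far as the arm can. A call is refused whole if a number of a shift passes 5 or a number of a turn 0.15, either way. A call with a gripper value outside its range is refused whole. "hand" is the gripper's target within -1 to 1 (shut at 1, half-way at 0, fully open at -1), set as the call begins (left out, the last holds). The fingers move at their own pace and stop on an object; "force" is the grip in N (left out, the last holds). Time passes only in rows, so rows that do not move let the fingers close. It gives the time, the measured TCP pose, the force and the opening at its end, in the units of the state.
- manip.get_obs(): the state, without advancing time (a new reading comes with each control period).
- manip.camera(name): name is "side" or "top"; returns a dict with "pixels" (384x512x3 uint8, red, green, blue), "depth" (384x512 float32, m along the optical axis (not along the pixel's ray), 0 where there is no reading), "fx", "fy", "cx", "cy" (pixels), "k1" (the pictures are not rectified: a ray, as slopes to the right and down, at radius r is drawn at 1 + k1 r^2 times it, then the intrinsics apply), "rvec" (rotation vector, rad) and "tvec" (3), from world to camera coordinates, as OpenCV has them. Camera axes: x right, y down, z forward; pixel columns grow to the right and rows downward; lengths in m; the calibration is good to about 2 mm. A picture is of the moment at which its call begins.
- manip.job_done(): hands the job in, once; it reports no verdict.
The state is a dict: "clock": time; "q": joint angles; "qvel": joint speeds; "tau": joint torques, N m; "tcp_pos": TCP position; "tool_rot": TCP orientation; "force": force on the tool from outside, world axes, zero at the start; "ft_torque": the same for the moment, N m; "gripper_width": opening from 0.0 (shut) to 1.0 (fully open).
Only numpy, scipy, OpenCV 4.12 (cv2) and the standard library are available. Lean on these libraries where they do the work, as an engineer would, in place of code of your own. Each camera call takes 0.05 s, during which the arm holds its last target.

## Working session

There is one attempt and no reset: what is moved stays moved. The work goes in short steps, Python scripts to look and compute and a tool call to move; the robot and the scene stay as the last step left them, time stands still between calls to the robot, and variables do not carry over. Pictures are saved under pics/ and viewed, and the job is handed in when it is done.

Besides the shell and the picture viewer there is one more tool, called after "Request:" as name([rows], argument=value, ...), one row to a line, values as JSON. apply_moves: Moves the arm, as the interface text tells. Its arguments: {"type":"object","properties":{"series":{"type":"array"},"hand":{"type":"number"},"force":{"type":"number"}},"required":["series"]}

```bash
mkdir -p pics
python3 - <<'E'
from cell import manip
import cv2,numpy as np
o=manip.get_obs()
for k,v in o.items(): print(k,np.round(v,4).tolist())
for n in("side","top"):
    c=manip.camera(n)
    np.savez(f"{n}0.npz",**c)
    cv2.imwrite(f"pics/{n}0.png",c["pixels"][:,:,::-1])
    print(n,{k:np.round(c[k],4).tolist() for k in c if k not in("pixels","depth")}, (c["depth"]>0).mean())
    R=cv2.Rodrigues(np.array(c["rvec"],float))[0]; print("cam pos",-R.T@np.array(c["tvec"]).ravel(), "fwd",R[2])
E
```

```text
clock 0.0
q [81.338, 22.0918, 0.3803, -0.0298, -68.4122, -14.816]
qvel [-0.084, 0.0862, -0.1292, -0.0189, -0.0625, -0.1146]
tau [0.0013, -39.0667, 18.7402, 4.2197, 0.0111, -0.0002]
tcp_pos [0.2487, 0.5727, 0.2215]
tool_rot [[0.9171, -0.3986, -0.0008], [-0.3986, -0.9171, -0.0021], [0.0001, 0.0022, -1.0]]
force [-0.1005, -0.1663, 0.8853]
ft_torque [0.0421, 0.0188, 0.0131]
gripper_width 1.0025
side {'fx': 382.9383, 'fy': 382.9383, 'cx': 255.9716, 'cy': 187.2351, 'k1': 0.0252, 'rvec': [1.6795, -1.6128, 0.8348], 'tvec': [-0.1786, 0.4453, 0.41]} 0.9958292643229166
cam pos [-0.06772136 -0.17818572  0.60164787] fwd [ 0.81290615  0.0278288  -0.58172945]
top {'fx': 388.9396, 'fy': 388.9396, 'cx': 251.0441, 'cy': 198.534, 'k1': -0.1184, 'rvec': [2.1707, -2.1261, 0.1414], 'tvec': [-0.1603, 0.6052, 0.9295]} 0.9959360758463541
cam pos [ 0.47653396 -0.15377262  1.00253006] fwd [ 0.13583963  0.00631108 -0.99071074]
```

View pics/side0.png

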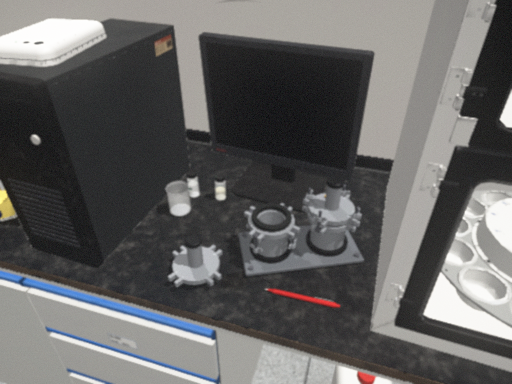

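View pics/top0.png

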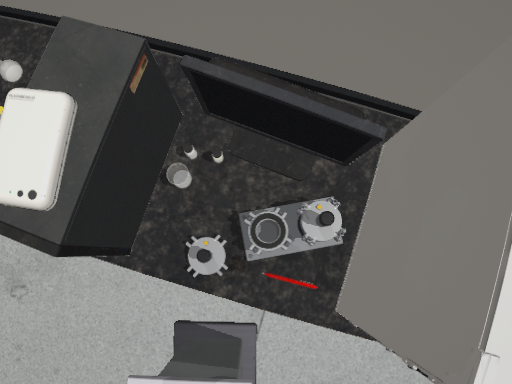

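The side view shows the loose lid at about (195,266) and the open vessel at (272,230). The shut vessel is at (330,220), the beaker at (178,198) and the vials at (193,186) and (220,189). In the top view the lid is at (207,256), the open mouth at (268,230) and the closed lid at (322,222). The tower is on the left, with the monitor behind and a cabinet on the right. Next I'll measure.

```bash
cat > h.py <<'E'
import cv2,numpy as np
def load(f): 
    d=np.load(f); return {k:d[k] for k in d}
def snap(n,f):
    from cell import manip
    c=manip.camera(n); np.savez(f+".npz",**c); cv2.imwrite("pics/"+f+".png",c["pixels"][:,:,::-1]); return c
def K(c): return np.array([[c["fx"],0,c["cx"]],[0,c["fy"],c["cy"]],[0,0,1]],float),np.array([float(c["k1"]),0,0,0,0])
def pose(c):
    R=cv2.Rodrigues(np.array(c["rvec"],float).reshape(3))[0]; t=np.array(c["tvec"],float).reshape(3); return R,t
def rays(c,uv):
    k,d=K(c); n=cv2.undistortPoints(np.array(uv,float).reshape(-1,1,2),k,d).reshape(-1,2)
    R,t=pose(c); return -R.T@t,(np.c_[n,np.ones(len(n))])@R   # unnormalised: z_cam=1
def onz(c,uv,z):
    o,r=rays(c,uv); s=(z-o[2])/r[:,2]; return o+r*s[:,None]
def cloud(c):
    h,w=c["depth"].shape; u,v=np.meshgrid(np.arange(w),np.arange(h))
    o,r=rays(c,np.c_[u.ravel(),v.ravel()]); return (o+r*c["depth"].reshape(-1,1)).reshape(h,w,3)
def proj(c,P):
    k,d=K(c); return cv2.projectPoints(np.array(P,float).reshape(-1,1,3),np.array(c["rvec"],float),np.array(c["tvec"],float),k,d)[0].reshape(-1,2)
def tri(ca,ua,cb,ub):
    oa,ra=rays(ca,[ua]);ob,rb=rays(cb,[ub]);ra=ra[0]/np.linalg.norm(ra[0]);rb=rb[0]/np.linalg.norm(rb[0])
    s=np.linalg.lstsq(np.c_[ra,-rb],ob-oa,rcond=None)[0]; a=oa+ra*s[0];b=ob+rb*s[1]; return (a+b)/2,np.linalg.norm(a-b)
def crop(c,f,x0,y0,x1,y1,s):
    cv2.imwrite("pics/"+f+".png",cv2.resize(c["pixels"][y0:y1,x0:x1,::-1],None,fx=s,fy=s,interpolation=cv2.INTER_CUBIC))
def circ(p):
    A=np.c_[2*p[:,:2],np.ones(len(p))]; x=np.linalg.lstsq(A,(p[:,:2]**2).sum(1),rcond=None)[0]; return x[:2],np.sqrt(x[2]+x[0]**2+x[1]**2)
E
python3 - <<'E'
from h import *
s=load("side0.npz");t=load("top0.npz")
crop(t,"top0c",165,130,365,305,4); crop(s,"side0c",155,165,375,320,3.6)
for n,c in(("side",s),("top",t)):
    P=cloud(c)
    pts={"side":dict(lidcap=(195,243),vesselcap=(334,184),table=(150,270),beaker=(178,186),va=(193,177),vb=(220,181),tower=(120,40),scan=(50,40),mon=(280,120),cab=(440,200)),
         "top":dict(lidcap=(204,256),closedcap=(327,219),plate=(250,250),table=(230,280),va=(190,150),vb=(217,155),tower=(100,100),towerR=(146,45),scan=(40,130),mon=(280,90),cab=(400,250),cabedge=(385,160))}[n]
    for k,(u,v) in pts.items(): print(n,k,np.round(P[v,u],3))
E
```

```text
side lidcap [ 0.456 -0.046  0.093]
side vesselcap [ 0.54  -0.307  0.179]
side table [ 0.47   0.058 -0.   ]
side beaker [0.688 0.038 0.059]
side va [0.724 0.007 0.062]
side vb [ 0.711 -0.062  0.061]
side tower [0.704 0.116 0.396]
side scan [0.571 0.181 0.428]
side mon [ 0.74  -0.205  0.215]
side cab [ 0.315 -0.391  0.316]
top lidcap [ 0.464 -0.041  0.091]
top closedcap [ 0.549 -0.312  0.176]
top plate [ 0.481 -0.148  0.013]
top table [ 0.404 -0.098 -0.002]
top va [0.724 0.007 0.064]
top vb [ 0.712 -0.061  0.066]
top tower [0.722 0.108 0.394]
top towerR [0.831 0.041 0.38 ]
top scan [0.659 0.19  0.428]
top mon [ 0.746 -0.195  0.387]
top cab [ 0.483 -0.407  0.342]
top cabedge [ 0.704 -0.474  0.085]
```

View pics/top0c.png

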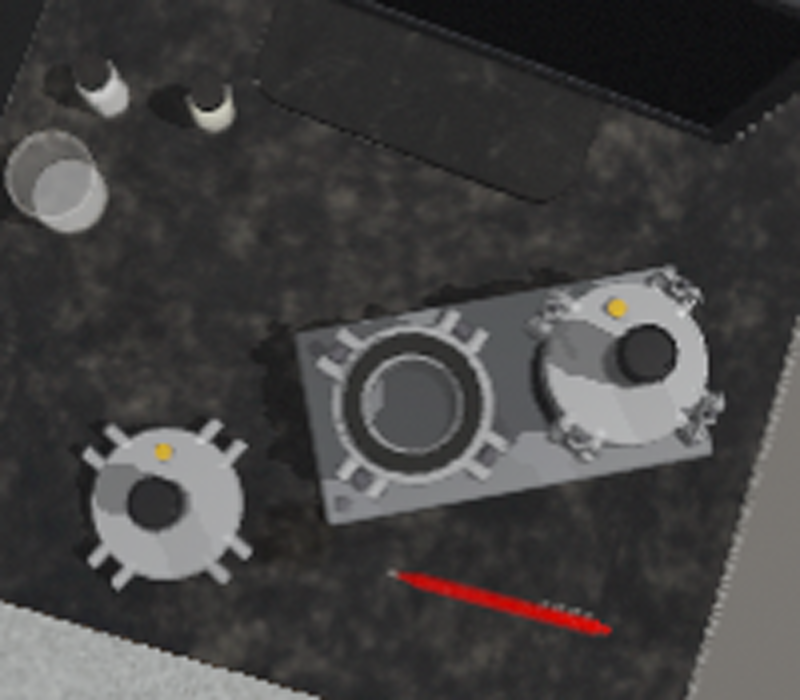

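View pics/side0c.png

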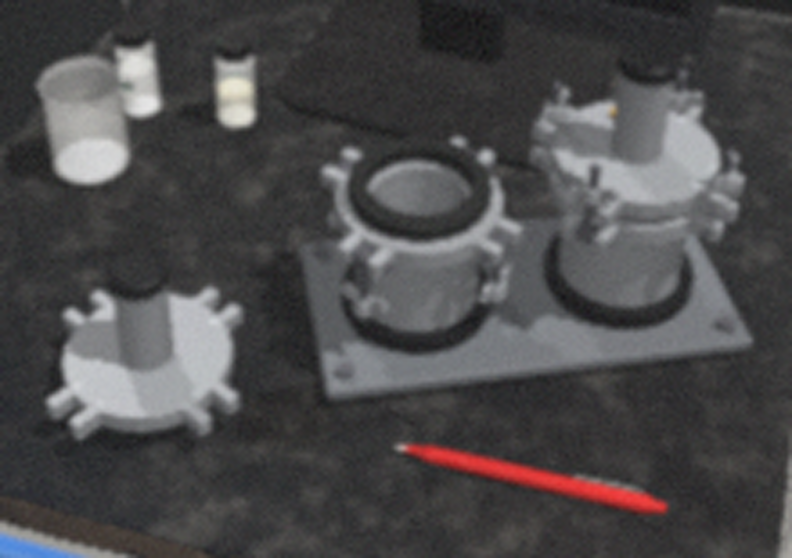

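```bash
cat > meas.py <<'E'
from h import *
def lug_angle(p,c,rmin,rmax):
    d=p[:,:2]-c; r=np.hypot(*d.T); m=(r>rmin)&(r<rmax); a=np.arctan2(d[m,1],d[m,0])
    z=np.exp(4j*a).mean(); return np.degrees(np.angle(-z)/4),abs(z),m.sum()   # lug-axis angle -45.. => frame x angle mod 90
if __name__=="__main__":
  for n in("side","top"):
    c=load(n+"0.npz");P=cloud(c).reshape(-1,3)
    near=lambda q,r:P[np.hypot(P[:,0]-q[0],P[:,1]-q[1])<r]
    print(n,"table z",np.round(np.median(near((.43,-.13),.03)[:,2]),4))
    for nm,q,zf,zc in(("lid",(.456,-.05),.028,.093),("open",(.53,-.19),.096,.108),("shut",(.55,-.31),.124,.179)):
        L=near(q,.075)
        h,e=np.histogram(L[:,2],np.arange(-.005,.2,.002)); print(nm,[(round(e[i]*1000),int(h[i])) for i in np.argsort(-h)[:7]])
        cap=L[abs(L[:,2]-zc)<.006]; 
        if nm!="open": print("  cap/bbox centre",np.round((cap.max(0)+cap.min(0))/2,4),np.round(np.ptp(cap,0),3))
        F=L[(abs(L[:,2]-zf)<.006)]
        # outer rim: farthest point in each direction, then circle fit w. robust gating
        ctr=F[:,:2].mean(0)
        for it in range(6):
            d=F[:,:2]-ctr;r=np.hypot(*d.T); g=F[(r<.0475)]
            # visible extents in bins
            a=np.degrees(np.arctan2(d[:,1],d[:,0]))%360
            E=[]
            for k in range(72):
                m=(a//5==k)&(r<.052)
                if m.sum()>2: E.append(F[m][np.argmax(r[m])])
            E=np.array(E); rr=np.hypot(*(E[:,:2]-ctr).T); E=E[(rr>.043)&(rr<.050)]
            if len(E)<8: break
            ctr,R=circ(E)
        print("  flange fit",np.round(ctr,4),"R",round(R,4),len(E),"z",np.round(np.median(F[:,2]),4),"lug",lug_angle(F,ctr,.052,.062))
        if nm=="open":
            G=L[L[:,2]>.102]; x,R=circ(G); print("  ring top z",np.median(G[:,2]),"bbox",np.round((G.max(0)+G.min(0))/2,4),np.round(np.ptp(G,0),4))
    B=near((.69,.04),.04);
    for nm,q in(("beaker",(.69,.038)),("va",(.724,.007)),("vb",(.712,-.061))):
        B=near(q,.04);B=B[B[:,2]>.012];print(nm,np.round((np.percentile(B,2,0)+np.percentile(B,98,0))/2,4),np.round(np.ptp(B,0),3))
E
python3 meas.py
```

```text
side table z -0.0004
lid [(-1, 1193), (27, 756), (-3, 574), (29, 259), (25, 170), (1, 149), (91, 75)]
  cap/bbox centre [ 0.4664 -0.0384  0.0913] [0.032 0.031 0.008]
  flange fit [ 0.4663 -0.0386] R 0.0462 46 z 0.0281 lug (np.float64(4.758437756158953), np.float64(0.7359345598086214), np.int64(157))
open [(13, 695), (95, 287), (107, 285), (15, 248), (93, 184), (-1, 183), (25, 123)]
  flange fit [ 0.5105 -0.1901] R 0.047 36 z 0.0954 lug (np.float64(12.460104215802584), np.float64(0.6111590533311184), np.int64(22))
  ring top z 0.10759434542053956 bbox [ 0.5275 -0.1874  0.1063] [0.0813 0.0789 0.0085]
shut [(13, 650), (113, 601), (15, 310), (-1, 198), (115, 175), (25, 159), (11, 132)]
  cap/bbox centre [ 0.5509 -0.3112  0.177 ] [0.031 0.031 0.008]
  flange fit [ 0.5195 -0.2895] R 0.0184 1 z 0.1232 lug (np.float64(-31.19819312065193), np.float64(0.4817025705201676), np.int64(23))
beaker [0.6927 0.0351 0.0444] [0.068 0.054 0.061]
va [0.7143 0.0123 0.0414] [0.057 0.026 0.058]
vb [ 0.7177 -0.0584  0.0415] [0.035 0.049 0.058]
top table z -0.0015
lid [(-3, 554), (-1, 462), (27, 448), (25, 340
[... 268 characters left out ...]
4), (95, 191), (15, 177), (105, 171), (107, 167)]
  flange fit [ 0.5265 -0.1888] R 0.0457 45 z 0.0946 lug (np.float64(11.060165860455102), np.float64(0.7979440036323884), np.int64(141))
  ring top z 1.0025300563507686 bbox [ 0.5216 -0.1888  0.5523] [0.0902 0.0788 0.9005]
shut [(113, 494), (111, 442), (13, 266), (11, 265), (115, 157), (15, 121), (109, 93)]
  cap/bbox centre [ 0.551  -0.3108  0.1779] [0.03  0.033 0.009]
  flange fit [ 0.5529 -0.3116] R 0.0425 0 z 0.1227 lug (np.float64(11.106585105546477), np.float64(0.7958084325815026), np.int64(78))
beaker [0.6903 0.035  0.0424] [0.07  0.055 0.061]
va [0.7291 0.0117 0.0431] [0.056 0.029 0.059]
vb [ 0.7178 -0.0605  0.0435] [0.024 0.026 0.055]
```

Run:
```python
from h import *
from meas import lug_angle
for n in("side","top"):
    c=load(n+"0.npz");P=cloud(c);Q=P.reshape(-1,3);Q=Q[(Q[:,2]<.6)&(Q[:,2]>-.05)]
    T=Q[(Q[:,2]>.36)&(Q[:,1]>-.05)]; print(n,"tower top",np.round(np.percentile(T,[0.5,99.5],axis=0),3))
    for lo,hi in((.03,.1),(.1,.2),(.2,.3),(.3,.41)):
        W=Q[(Q[:,2]>lo)&(Q[:,2]<hi)&(Q[:,1]>.05)&(Q[:,0]<.63)]
        if len(W):print(n,lo,"wall y min by x",[(x,np.round(W[abs(W[:,0]-x)<.02][:,1].min(),3) if (abs(W[:,0]-x)<.02).any() else None) for x in(.36,.4,.45,.5,.55,.6)],"xmin",W[:,0].min().round(3))
    M=Q[(Q[:,2]>.12)&(Q[:,1]<-.0)&(Q[:,1]>-.4)&(Q[:,0]>.6)];print("mon",np.round(np.percentile(M,[1,99],axis=0),3))
    C=Q[(Q[:,2]>.2)&(Q[:,1]<-.3)&(Q[:,0]<.6)];print("cab",np.round(np.percentile(C,[1,99],axis=0),3))
    # plug
    hsv=cv2.cvtColor(c["pixels"],cv2.COLOR_RGB2HSV); m=((hsv[...,0]>15)&(hsv[...,0]<32)&(hsv[...,1]>130)&(hsv[...,2]>120)).astype(np.uint8)
    k,l,st,ce=cv2.connectedComponentsWithStats(m)
    for i in range(1,k):
        p=onz(c,[ce[i]],.030)[0];d=p[:2]-[.4655,-.039]; print("orange",ce[i].round(1),st[i,4],p.round(4),"lid ang",np.degrees(np.arctan2(d[1],d[0])).round(1),"r",np.hypot(*d).round(4)) if np.hypot(*d)<.05 else None
    # individual lugs
    for nm,ctr,zf in(("lid",(.4655,-.039) if n=="side" else (.465,-.0395),.028),("open",(.527,-.188),.096)):
        F=Q[abs(Q[:,2]-zf)<.007];d=F[:,:2]-ctr;r=np.hypot(*d.T);mm=(r>.050)&(r<.064);a=np.degrees(np.arctan2(d[mm,1],d[mm,0]))
        out=[]
        for b in(45,135,-135,-45):
            e=(a-b-7+180)%360-180;e=e[abs(e)<30]+7; out.append((round((e.min()+e.max())/2,1) if len(e) else None,len(e)))
        print(n,nm,"lug offs",out)
```

```text
side tower top [[ 0.462 -0.046  0.36 ]
 [ 1.182  0.605  0.428]]
side 0.03 wall y min by x [(0.36, None), (0.4, None), (0.45, np.float64(0.156)), (0.5, np.float64(0.141)), (0.55, np.float64(0.124)), (0.6, np.float64(0.109))] xmin 0.46
side 0.1 wall y min by x [(0.36, None), (0.4, None), (0.45, np.float64(0.155)), (0.5, np.float64(0.141)), (0.55, np.float64(0.124)), (0.6, np.float64(0.108))] xmin 0.46
side 0.2 wall y min by x [(0.36, None), (0.4, None), (0.45, np.float64(0.156)), (0.5, np.float64(0.14)), (0.55, np.float64(0.124)), (0.6, np.float64(0.109))] xmin 0.459
side 0.3 wall y min by x [(0.36, None), (0.4, None), (0.45, np.float64(0.155)), (0.5, np.float64(0.141)), (0.55, np.float64(0.124)), (0.6, np.float64(0.108))] xmin 0.459
mon [[ 0.674 -0.389  0.125]
 [ 1.014 -0.021  0.427]]
cab [[ 0.301 -0.475  0.206]
 [ 0.575 -0.362  0.532]]
side lid lug offs [(np.float64(4.3), 42), (np.float64(4.0), 62), (np.float64(4.6), 57), (np.float64(5.3), 44)]
side open lug offs [(np.float64(12.1), 48), (np.float64(11.9), 70), (np.float64(11.7), 64), (np.float64(10.6), 26)]
top tower top [[ 0.469 -0
[... 409 characters left out ...]
e), (0.4, None), (0.45, np.float64(0.155)), (0.5, np.float64(0.14)), (0.55, np.float64(0.123)), (0.6, np.float64(0.108))] xmin 0.459
top 0.3 wall y min by x [(0.36, None), (0.4, None), (0.45, np.float64(0.156)), (0.5, np.float64(0.141)), (0.55, np.float64(0.124)), (0.6, np.float64(0.108))] xmin 0.46
mon [[ 0.674 -0.395  0.124]
 [ 1.014 -0.016  0.388]]
cab [[ 0.335 -0.442  0.212]
 [ 0.597 -0.363  0.598]]
orange [205.2 242.3] 12 [ 0.4973 -0.0357  0.03  ] lid ang 5.9 r 0.032
top lid lug offs [(np.float64(5.1), 31), (np.float64(4.6), 27), (np.float64(4.6), 31), (np.float64(4.3), 28)]
top open lug offs [(np.float64(10.5), 42), (np.float64(13.1), 48), (np.float64(10.3), 50), (np.float64(9.5), 49)]
```

Request:
apply_moves([
  [[0,0,-3,0],[0,0,-5,0],[0,0,-5,0],[0,0,-5,0],[0,0,-5,0],[0,0,-5,0],[0,0,0,0]],
], hand=-1, force=60)

```text
clock: 0.8
tcp_pos: [0.25, 0.5738, 0.5108]
tool_rot: [[0.917, -0.399, 0.005], [-0.399, -0.917, 0.014], [-0.001, -0.015, -1.0]]
force: [0.2, -0.2, 0.6]
gripper_width: 1.0
```

Request:
apply_moves([
  [[1.5,1.6,0,0],[3.1,3.4,0,0],[3.1,3.4,0,0],[3.1,3.4,0,0],[3.1,3.4,0,0],[3.1,3.4,0,0],[3.1,3.4,0,0],[3.1,3.4,0,0]],
])

```text
clock: 1.6
tcp_pos: [0.3605, 0.2459, 0.5023]
tool_rot: [[0.917, -0.398, -0.0], [-0.398, -0.917, -0.0], [-0.0, 0.0, -1.0]]
force: [0.1, 0.1, -0.2]
gripper_width: 1.001
```

Request:
apply_moves([
  [[3.1,3.4,0,0],[3.1,3.4,0,0],[3.1,3.4,0,0],[3.1,3.4,0,0],[3.1,3.4,0,0],[3.1,3.4,0,0],[2.0,2.2,0,0],[0,0,0,0]],
])

```text
clock: 2.4
tcp_pos: [0.46, -0.0441, 0.5013]
tool_rot: [[0.915, -0.403, -0.003], [-0.403, -0.915, -0.001], [-0.002, 0.002, -1.0]]
force: [-0.9, 0.1, -0.2]
gripper_width: 0.999
```

Request:
apply_moves([
  [[0,0,2,0.145],[0,0,4,0.145],[0,0,4,0.145],[0,0,4,0.145],[0,0,4,0.145],[0,0,4,0.145],[0,0,4,0.145],[0,0,4,0.145]],
])

```text
clock: 3.2
tcp_pos: [0.4589, -0.0409, 0.2011]
tool_rot: [[-0.004, -1.0, 0.0], [-1.0, 0.004, 0.0], [-0.0, -0.0, -1.0]]
force: [0.9, 0.3, -0.3]
gripper_width: 1.001
```

Request:
apply_moves([
  [[0,0,0,0],[0,0,0,0]],
])

```text
clock: 3.4
tcp_pos: [0.4599, -0.0413, 0.2033]
tool_rot: [[0.005, -1.0, 0.0], [-1.0, -0.005, -0.001], [0.001, -0.0, -1.0]]
force: [-0.3, 0.3, 0.7]
gripper_width: 1.003
```

Run:
```python
from h import *
from cell import manip
s=snap("side","side1");t=snap("top","top1")
o=manip.get_obs();R=np.array(o["tool_rot"]);p=np.array(o["tcp_pos"]);print(o["clock"],p,o["q"],o["force"])
print(R.round(3)); print("tool cm to TCP target:",(R.T@(np.array([.4655,-.039,.039])-p)*100).round(2))
```

```text
3.5 [ 0.46123737 -0.04104423  0.2050002 ] [ 1.51380303e+01  6.84122808e+00 -2.30428275e+01  5.83814333e-02
 -5.98491623e+01 -1.49341858e+01] [0.10625052 0.48509353 0.137525  ]
[[ 0.004 -1.     0.005]
 [-1.    -0.004  0.   ]
 [-0.    -0.005 -1.   ]]
tool cm to TCP target: [-0.2  -0.35 16.6 ]
```

View pics/side1.png

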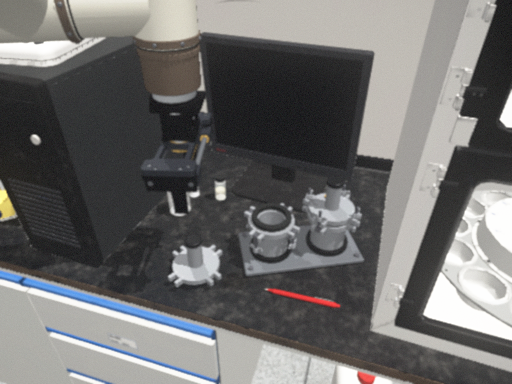

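View pics/top1.png

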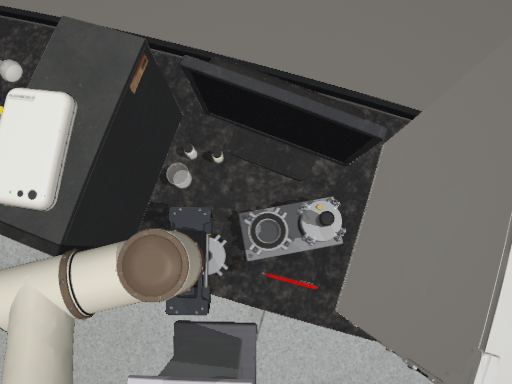

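Request:
apply_moves([
  [[-0.2,-0.4,1,0],[0,0,3,0],[0,0,3,0],[0,0,2,0],[0,0,1,0],[0,0,0,0],[0,0,0,0],[0,0,0,0]],
])

```text
clock: 4.3
tcp_pos: [0.4646, -0.0393, 0.1038]
tool_rot: [[0.001, -1.0, 0.003], [-1.0, -0.001, 0.001], [-0.001, -0.003, -1.0]]
force: [0.9, -0.8, -0.4]
gripper_width: 0.998
```

Run:
```python
from h import *
s=snap("side","side2"); crop(s,"side2c",120,130,320,300,4)
```

```text
(no output)
```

View pics/side2c.png

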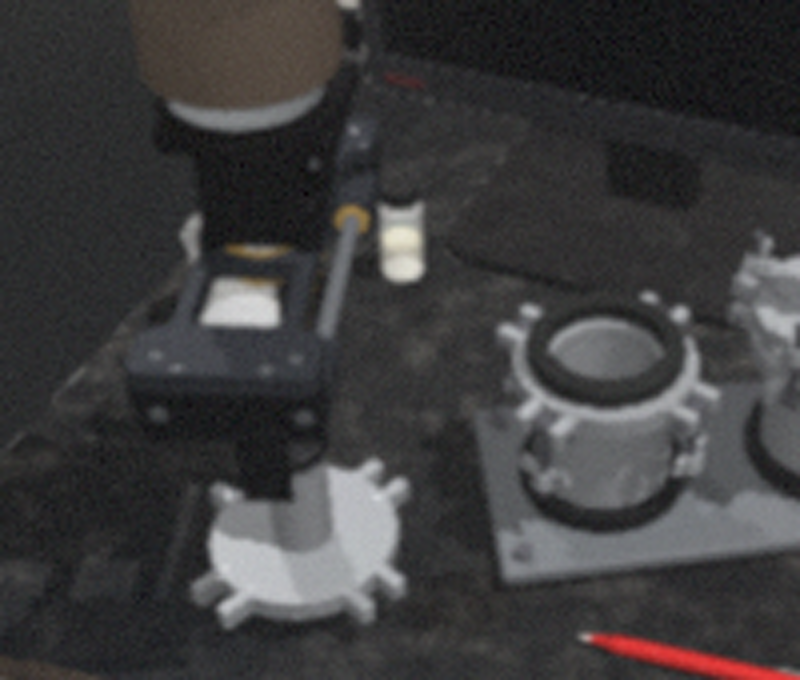

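Request:
apply_moves([
  [[0,0,2,0],[0,0,2,0],[0,0,1.5,0],[0,0,1,0],[0,0,0,0],[0,0,0,0]],
])

```text
clock: 4.95
tcp_pos: [0.4641, -0.0394, 0.0381]
tool_rot: [[0.001, -1.0, 0.001], [-1.0, -0.001, 0.0], [-0.0, -0.001, -1.0]]
force: [-0.1, -0.1, 0.2]
gripper_width: 1.003
```

Request:
apply_moves([
  [[0,0,0,0],[0,0,0,0],[0,0,0,0],[0,0,0,0],[0,0,0,0],[0,0,0,0],[0,0,0,0],[0,0,0,0]],
], hand=1, force=60)

```text
clock: 5.75
tcp_pos: [0.4641, -0.0394, 0.0377]
tool_rot: [[0.001, -1.0, 0.001], [-1.0, -0.001, 0.0], [-0.0, -0.001, -1.0]]
force: [0.8, 0.2, -3.0]
gripper_width: 0.355
```

Request:
apply_moves([
  [[0,0,0,0],[0,0,0,0],[0,0,0,0],[0,0,0,0]],
])

```text
clock: 6.15
tcp_pos: [0.463, -0.0396, 0.0373]
tool_rot: [[0.001, -1.0, -0.001], [-1.0, -0.001, -0.0], [0.0, 0.001, -1.0]]
force: [0.3, -0.2, -4.1]
gripper_width: 0.341
```

Run:
```python
from cell import manip
o=manip.get_obs();print({k:o[k] for k in("clock","tcp_pos","force","ft_torque","gripper_width")})
from h import *
s=snap("side","side3"); crop(s,"side3c",120,130,320,300,4)
```

```text
{'clock': 6.15, 'tcp_pos': array([ 0.46304756, -0.03959589,  0.03728067]), 'force': array([ 0.28469591, -0.21065982, -4.10071699]), 'ft_torque': array([ 0.10920078, -0.07753881,  0.03032689]), 'gripper_width': 0.3412537920908479}
```

View pics/side3c.png

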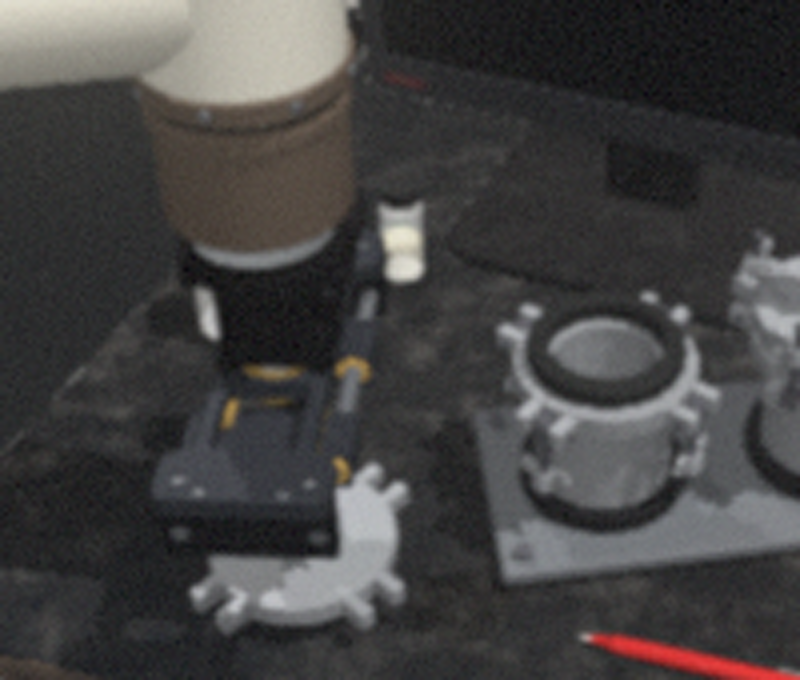

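Request:
apply_moves([
  [[0,0,-0.5,0],[0,0,-1,0],[0,0,-2.5,0],[0,0,-3,0],[0,0,-3,0],[0,0,-2,0],[0,0,-1,0],[0,0,0,0]],
])

```text
clock: 7.0
tcp_pos: [0.4641, -0.0394, 0.1691]
tool_rot: [[0.001, -1.0, 0.004], [-1.0, -0.001, 0.001], [-0.001, -0.004, -1.0]]
force: [0.1, 0.2, -3.3]
gripper_width: 0.342
```

Request:
apply_moves([
  [[0,0,0,0],[0,0,0,0],[0,0,0,0]],
])

```text
clock: 7.3
tcp_pos: [0.4628, -0.0396, 0.1664]
tool_rot: [[0.001, -1.0, -0.003], [-1.0, -0.001, -0.001], [0.001, 0.003, -1.0]]
force: [0.2, 0.6, -2.1]
gripper_width: 0.341
```

Request:
apply_moves([
  [[0,0,0,0],[0,0,0,0],[0,0,0,0]],
])

```text
clock: 7.6
tcp_pos: [0.4634, -0.0395, 0.1673]
tool_rot: [[0.001, -1.0, -0.0], [-1.0, -0.001, -0.0], [0.0, 0.0, -1.0]]
force: [0.2, 0.3, -2.5]
gripper_width: 0.341
```

Run:
```python
from cell import manip
from h import *
s=snap("side","side4"); crop(s,"side4c",120,100,320,270,4)
o=manip.get_obs();print({k:o[k] for k in("clock","tcp_pos","force","ft_torque","gripper_width")})
```

```text
{'clock': 7.65, 'tcp_pos': array([ 0.4634336 , -0.03954455,  0.1673887 ]), 'force': array([ 0.81101243,  0.07439804, -2.99400874]), 'ft_torque': array([ 0.11433376, -0.03715451, -0.04984012]), 'gripper_width': 0.33706205651423565}
```

View pics/side4c.png

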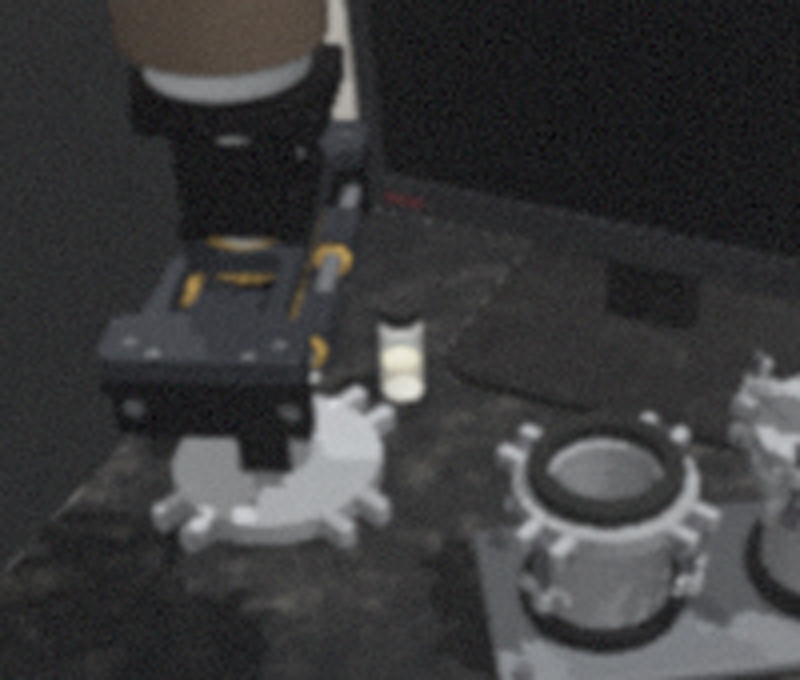

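Request:
apply_moves([
  [[1,-0.4,-0.5,0],[2.3,-0.95,-0.5,0],[2.3,-0.95,-0.5,0],[2.3,-0.95,0,0],[2.3,-0.95,0,0],[2.3,-0.95,0,0],[2.3,-0.95,0,0],[0.1,0,0,-0.113]],
])

```text
clock: 8.45
tcp_pos: [0.5258, -0.1915, 0.1825]
tool_rot: [[0.114, -0.994, 0.001], [-0.994, -0.114, -0.001], [0.001, -0.001, -1.0]]
force: [-0.8, 0.4, -3.3]
gripper_width: 0.337
```

Request:
apply_moves([
  [[0,0,0,0],[0,0,0,0],[0,0,0,0],[0,0,0,0],[0,0,0,0],[0,0,0,0]],
])

```text
clock: 9.05
tcp_pos: [0.5246, -0.1882, 0.1827]
tool_rot: [[0.114, -0.993, 0.0], [-0.993, -0.114, -0.0], [0.0, -0.0, -1.0]]
force: [0.3, 0.0, -3.4]
gripper_width: 0.337
```

Run:
```python
from cell import manip
from h import *
s=snap("side","side5"); crop(s,"side5c",180,110,380,280,4)
t=snap("top","top5"); crop(t,"top5c",190,140,390,310,4)
o=manip.get_obs();print({k:o[k] for k in("clock","tcp_pos","force","ft_torque","gripper_width")})
```

```text
{'clock': 9.15, 'tcp_pos': array([ 0.52464004, -0.18827745,  0.18264254]), 'force': array([-0.49047876,  0.26912343, -3.2654704 ]), 'ft_torque': array([0.01800875, 0.03451279, 0.01704732]), 'gripper_width': 0.33718853940255467}
```

View pics/side5c.png

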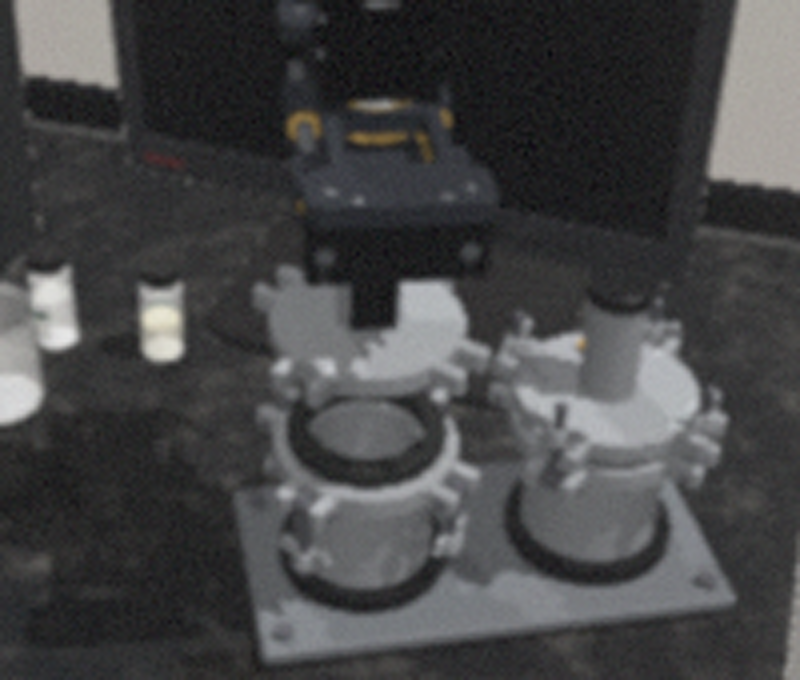

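View pics/top5c.png

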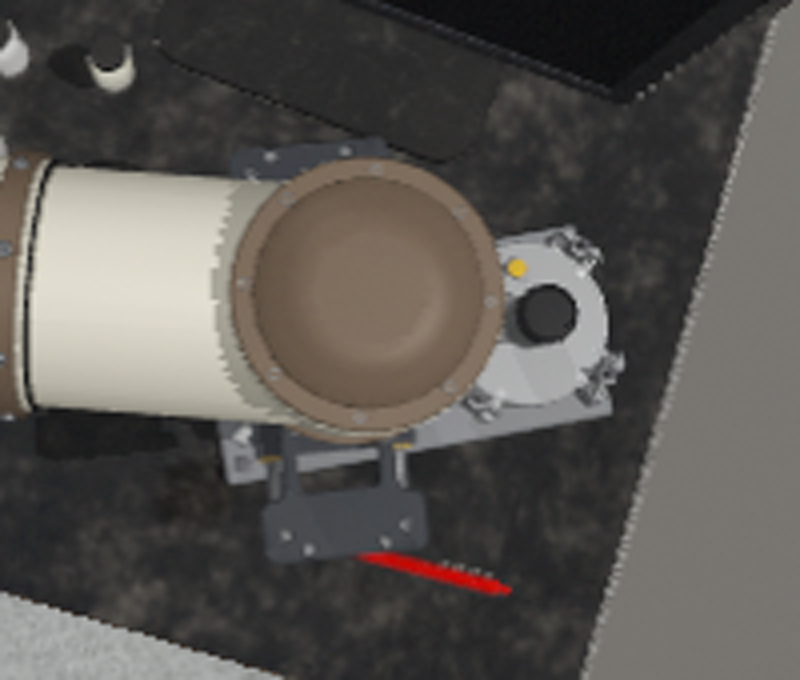

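```bash
cat > held.py <<'E'
from h import *
import sys
c=load(sys.argv[1]+".npz");zf=float(sys.argv[2]);ctr=np.array([.5265,-.188])
P=cloud(c).reshape(-1,3);col=c["pixels"].reshape(-1,3).astype(int)
m=(np.hypot(*(P[:,:2]-ctr).T)<.07)&(abs(P[:,2]-zf)<.012)&(col.min(1)>95)
F=P[m]
for it in range(4):
    A=np.c_[F[:,:2]-ctr,np.ones(len(F))];x=np.linalg.lstsq(A,F[:,2],rcond=None)[0];r=F[:,2]-A@x;g=abs(r)<.0025;F=F[g]
print("plane slope deg",np.degrees(x[:2]).round(2),"z",x[2].round(4),"n",len(F),"rms",r[g].std().round(5))
for it in range(8):
    d=F[:,:2]-ctr;r=np.hypot(*d.T);a=np.degrees(np.arctan2(d[:,1],d[:,0]))%360;E=[]
    for k in range(72):
        q=(a//5==k)&(r<.0505)
        if q.sum()>1:E.append(F[q][np.argmax(r[q])])
    E=np.array(E);rr=np.hypot(*(E[:,:2]-ctr).T);E=E[(rr>.0425)&(rr<.0495)];ctr,R=circ(E)
    # fixed-radius refine (R=.0463 as the side camera saw it free-standing)
    for _ in range(10):
        dd=E[:,:2]-ctr;rr=np.hypot(*dd.T);u=dd/rr[:,None];ctr=ctr+np.linalg.lstsq(u,rr-.0463,rcond=None)[0]
print("centre",ctr.round(4),"freeR",R.round(4),"n",len(E),"resid",(rr-.0463).std().round(5))
d=F[:,:2]-ctr;r=np.hypot(*d.T);mm=(r>.050)&(r<.064);a=np.degrees(np.arctan2(d[mm,1],d[mm,0]))
for b in(45,135,-135,-45):
    e=(a-b-11+180)%360-180;e=e[abs(e)<30]+11
    if len(e):print("lug",b,round((e.min()+e.max())/2,1),len(e),round(np.ptp(e),1))
E
python3 held.py side5 .173
sed -i 's/ctr=np.array(\[.5265,-.188\])/ctr=np.array(eval(sys.argv[3]) if len(sys.argv)>3 else [.5265,-.188])/' held.py
echo initial lid; python3 held.py side0 .028 "[.4655,-.039]"
echo lifted lid; python3 held.py side4 .157 "[.4655,-.039]"
```

```text
plane slope deg [0.63 0.05] z 0.1736 n 929 rms 0.00076
centre [ 0.524  -0.1868] freeR 0.0462 n 47 resid 0.00137
lug 45 11.0 22 29.3
lug 135 10.8 34 28.9
lug -135 11.8 34 31.1
initial lid
plane slope deg [0.11 0.13] z 0.0281 n 1128 rms 0.00097
centre [ 0.4673 -0.0385] freeR 0.0464 n 54 resid 0.0012
lug 45 4.9 26 30.6
lug 135 5.4 42 30.0
lug -135 3.4 39 29.7
lug -45 4.3 28 32.0
lifted lid
plane slope deg [0.41 0.15] z 0.1582 n 1069 rms 0.00079
centre [ 0.4629 -0.0388] freeR 0.0462 n 49 resid 0.00126
lug 135 4.5 47 31.0
lug -135 4.0 39 28.4
lug -45 6.1 34 29.7
```

Run:
```python
from h import *
def fitr(E,ctr,R):
    ctr=np.array(ctr)
    for _ in range(20):
        dd=E[:,:2]-ctr;rr=np.hypot(*dd.T);g=abs(rr-R)<.004;u=dd/rr[:,None];ctr=ctr+np.linalg.lstsq(u[g],(rr-R)[g],rcond=None)[0]
    return ctr.round(4),int(g.sum()),(rr-R)[g].std().round(4)
for n in("side","top"):
    c=load(n+"0.npz");g=cv2.cvtColor(c["pixels"],cv2.COLOR_RGB2GRAY)
    # dark ring mask by colour; contours outer -> ring outer edge (z mid), cast on plane
    m=(g<70).astype(np.uint8)
    P=cloud(c);near=(np.hypot(P[...,0]-.527,P[...,1]+.188)<.048)&(P[...,2]>.099)&(P[...,2]<.12)
    mm=(m&near).astype(np.uint8)
    cs,_=cv2.findContours(mm,cv2.RETR_CCOMP,cv2.CHAIN_APPROX_NONE)
    for k in sorted(cs,key=len)[-2:]:
        k=k.reshape(-1,2).astype(float)
        for z in(.108,.104):
            E=onz(c,k,z); print(n,"contour",len(k),"z",z,"circ",*[np.round(v,4) for v in circ(E)],"fit41",fitr(E,(.527,-.188),.041),"fit29",fitr(E,(.527,-.188),.0295))
    # ring top from depth
    Q=P[near]; 
    for zlo,zhi in((.1045,.115),):
        q=Q[(Q[:,2]>zlo)]; h=cv2.convexHull(q[:,:2].astype(np.float32)).reshape(-1,2); print(n,"ring hull",cv2.minEnclosingCircle(h),circ(h))
    # flange outer rim (bright, z~.096)
    near=(np.hypot(P[...,0]-.527,P[...,1]+.188)<.075)&(abs(P[...,2]-.0955)<.006)&(g>80)
    F=P[near][:,:2]
    ctr=np.array([.527,-.188])
    for it in range(10):
        d=F-ctr;r=np.hypot(*d.T);a=np.degrees(np.arctan2(d[:,1],d[:,0]))%360;E=[]
        for b in range(72):
            qq=(a//5==b)&(r<.0505)
            if qq.sum()>1:E.append(F[qq][np.argmax(r[qq])])
        E=np.array(E);ctr,nn,sd=fitr(E,ctr,.0463)
    print(n,"flange rim",ctr,nn,sd)
    d=F-ctr;r=np.hypot(*d.T);q=(r>.050)&(r<.064);a=np.degrees(np.arctan2(d[q,1],d[q,0]))
    for b in(45,135,-135,-45):
        e=(a-b-11+180)%360-180;e=e[abs(e)<30]+11
        print("  lug",b,round((e.min()+e.max())/2,1),round(np.ptp(e),1),len(e))
    # base plate
    pm=((abs(P[...,2]-.0135)<.004)&(np.hypot(P[...,0]-.54,P[...,1]+.25)<.2)).astype(np.uint8)
    k=P[pm>0][:,:2].astype(np.float32);print(n,"plate rect",cv2.minAreaRect(k))
```

```text
side contour 67 z 0.108 circ [ 0.5227 -0.188 ] 0.0277 fit41 (array([ 0.527, -0.188]), 0, np.float64(nan)) fit29 (array([ 0.5235, -0.1882]), 61, np.float64(0.0014))
side contour 67 z 0.104 circ [ 0.5275 -0.1881] 0.0279 fit41 (array([ 0.527, -0.188]), 0, np.float64(nan)) fit29 (array([ 0.5279, -0.188 ]), 64, np.float64(0.0015))
side contour 98 z 0.108 circ [ 0.5231 -0.188 ] 0.0409 fit41 (array([ 0.5231, -0.188 ]), 96, np.float64(0.0019)) fit29 (array([ 0.527, -0.188]), 0, np.float64(nan))
side contour 98 z 0.104 circ [ 0.5279 -0.1881] 0.0412 fit41 (array([ 0.5279, -0.1881]), 96, np.float64(0.0019)) fit29 (array([ 0.527, -0.188]), 0, np.float64(nan))
side ring hull ((0.5272701978683472, -0.18832018971443176), 0.041169214993715286) (array([ 0.52710842, -0.18798258]), np.float64(0.040189653362085964))
side flange rim [ 0.5257 -0.1875] 47 0.0019
  lug 45 10.7 30.1 46
  lug 135 11.6 31.8 57
  lug -135 13.5 31.2 60
  lug -45 10.9 28.5 21
side plate rect ((0.5673400163650513, -0.2694745361804962), (0.3307685852050781, 0.3302088975906372), 67.80048370361328)
top contour 76 z 0.108 circ [ 0.526
[... 348 characters left out ...]
 (array([ 0.5263, -0.1877]), 95, np.float64(0.0006)) fit29 (array([ 0.527, -0.188]), 0, np.float64(nan))
top contour 96 z 0.104 circ [ 0.5265 -0.1879] 0.0387 fit41 (array([ 0.5265, -0.1878]), 95, np.float64(0.0006)) fit29 (array([ 0.527, -0.188]), 0, np.float64(nan))
top ring hull ((0.5262376666069031, -0.18902820348739624), 0.04074515402317047) (array([ 0.52673553, -0.18880098]), np.float64(0.03972202398557994))
top flange rim [ 0.527  -0.1883] 67 0.002
  lug 45 10.6 33.1 41
  lug 135 12.8 30.7 46
  lug -135 10.2 32.6 47
  lug -45 9.3 30.4 46
top plate rect ((0.5688959956169128, -0.26980116963386536), (0.3134830892086029, 0.33308202028274536), 73.77410888671875)
  ret = _var(a, axis=axis, dtype=dtype, out=out, ddof=ddof,
  arrmean = um.true_divide(arrmean, div, out=arrmean,
  ret = ret.dtype.type(ret / rcount)
```

Request:
apply_moves([
  [[0.1,-0.2,0.5,0],[0,0,1,0],[0,0,1,0],[0,0,0,0],[0,0,0,0],[0,0,0,0],[0,0,0,0],[0,0,0,0]],
])

```text
clock: 9.95
tcp_pos: [0.5269, -0.1892, 0.1579]
tool_rot: [[0.114, -0.994, 0.001], [-0.994, -0.114, -0.0], [0.0, -0.001, -1.0]]
force: [-0.1, -0.4, -3.1]
gripper_width: 0.341
```

```bash
python3 - <<'E'
from cell import manip
from h import *
s=snap("side","side6"); crop(s,"side6c",200,140,340,260,5.5)
o=manip.get_obs();print({k:o[k] for k in("clock","tcp_pos","force","ft_torque","gripper_width")})
E
python3 held.py side6 .149
```

```text
{'clock': 10.0, 'tcp_pos': array([ 0.52687498, -0.1892231 ,  0.15789429]), 'force': array([ 0.03324536, -0.57124001, -2.98974519]), 'ft_torque': array([ 0.10300715, -0.02434273,  0.00842476]), 'gripper_width': 0.33978896356360394}
plane slope deg [0.93 0.07] z 0.1489 n 849 rms 0.00083
centre [ 0.5263 -0.1876] freeR 0.0459 n 47 resid 0.00142
lug 45 10.3 17 27.7
lug 135 11.0 27 29.4
lug -135 11.4 37 29.7
```

View pics/side6c.png

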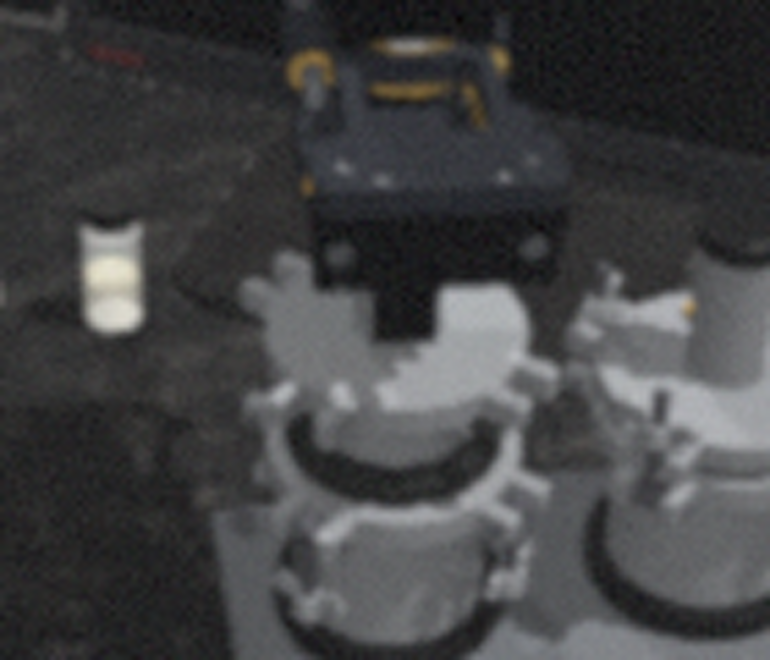

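Request:
apply_moves([
  [[0,0,0.5,0],[0,0,0.5,0],[0,0,0.5,0],[0,0,0.3,0],[0,0,0.2,0],[0,0,0.1,0],[0,0,0,0],[0,0,0,0]],
])

```text
clock: 10.8
tcp_pos: [0.5269, -0.1893, 0.1367]
tool_rot: [[0.114, -0.993, 0.0], [-0.993, -0.114, -0.0], [0.0, -0.0, -1.0]]
force: [-0.7, -0.4, -3.0]
gripper_width: 0.34
```

Request:
apply_moves([
  [[0,0,0.1,0],[0,0,0.1,0],[0,0,0.1,0],[0,0,0,0],[0,0,0,0]],
])

```text
clock: 11.3
tcp_pos: [0.5267, -0.1892, 0.1335]
tool_rot: [[0.114, -0.994, -0.0], [-0.994, -0.114, -0.0], [0.0, 0.0, -1.0]]
force: [-0.0, 0.2, -2.4]
gripper_width: 0.343
```

Request:
apply_moves([
  [[0,0,0.1,0],[0,0,0.1,0],[0,0,0.1,0],[0,0,0,0],[0,0,0,0]],
])

```text
clock: 11.8
tcp_pos: [0.5267, -0.1892, 0.1305]
tool_rot: [[0.114, -0.994, -0.0], [-0.994, -0.114, -0.0], [0.0, 0.0, -1.0]]
force: [1.4, 0.8, -3.0]
gripper_width: 0.34
```

Request:
apply_moves([
  [[0,0,0.1,0],[0,0,0,0],[0,0,0,0]],
])

```text
clock: 12.1
tcp_pos: [0.5267, -0.1892, 0.1295]
tool_rot: [[0.114, -0.993, -0.0], [-0.993, -0.114, -0.0], [0.0, 0.0, -1.0]]
force: [-0.2, -0.8, -3.6]
gripper_width: 0.341
```

```bash
python3 - <<'E'
from cell import manip
from h import *
s=snap("side","side7"); crop(s,"side7c",200,140,340,260,5.5)
o=manip.get_obs();print({k:np.round(o[k],4).tolist() for k in("clock","tcp_pos","force","ft_torque","gripper_width")})
E
python3 held.py side7 .119
```

```text
{'clock': 12.15, 'tcp_pos': [0.5267, -0.1892, 0.1295], 'force': [-0.7229, -0.1239, -2.8871], 'ft_torque': [0.0521, -0.005, 0.0144], 'gripper_width': 0.34}
plane slope deg [0.66 0.03] z 0.1205 n 805 rms 0.00085
centre [ 0.5268 -0.1879] freeR 0.0464 n 42 resid 0.0012
lug 45 12.4 16 27.9
lug 135 11.1 35 29.1
lug -135 9.9 34 29.8
```

View pics/side7c.png

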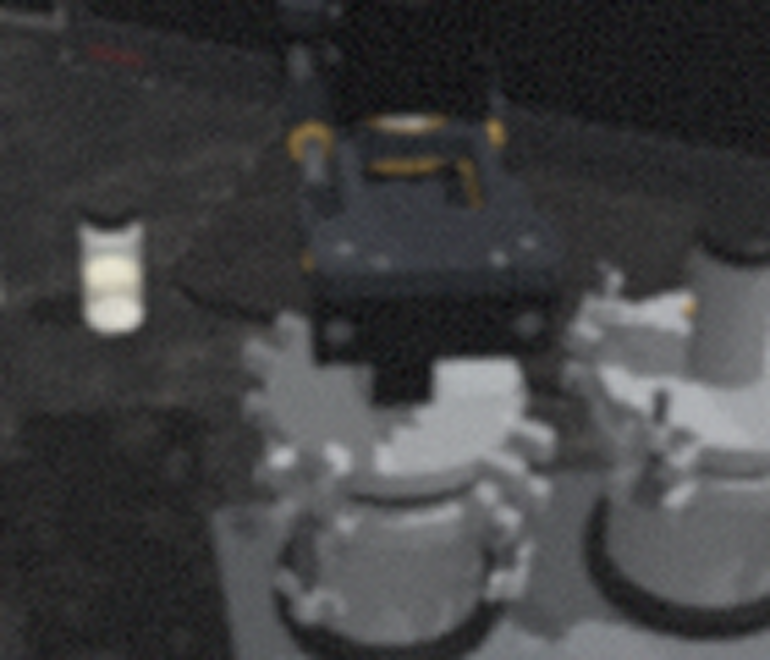

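Request:
apply_moves([
  [[0,0,0.1,0],[0,0,0,0],[0,0,0,0]],
])

```text
clock: 12.45
tcp_pos: [0.5269, -0.1893, 0.1288]
tool_rot: [[0.114, -0.993, 0.0], [-0.993, -0.114, -0.0], [0.0, -0.0, -1.0]]
force: [-0.4, 0.4, -2.4]
gripper_width: 0.338
```

Request:
apply_moves([
  [[0,0,0.1,0],[0,0,0,0],[0,0,0,0]],
])

```text
clock: 12.75
tcp_pos: [0.5269, -0.1893, 0.1279]
tool_rot: [[0.114, -0.993, 0.0], [-0.993, -0.114, -0.0], [0.0, -0.0, -1.0]]
force: [0.4, 0.0, 0.5]
gripper_width: 0.336
```

Request:
apply_moves([
  [[0,0,0.1,0],[0,0,0,0],[0,0,0,0]],
])

```text
clock: 13.05
tcp_pos: [0.5269, -0.1893, 0.1269]
tool_rot: [[0.114, -0.993, 0.0], [-0.993, -0.114, -0.0], [0.0, -0.0, -1.0]]
force: [-0.6, 0.7, 1.9]
gripper_width: 0.344
```

Request:
apply_moves([
  [[0,0,0.1,0],[0,0,0,0],[0,0,0,0]],
])

```text
clock: 13.35
tcp_pos: [0.5269, -0.1893, 0.126]
tool_rot: [[0.114, -0.993, 0.001], [-0.993, -0.114, -0.0], [0.0, -0.0, -1.0]]
force: [-0.6, -0.3, 4.9]
gripper_width: 0.337
```

Request:
apply_moves([
  [[0,0,0.1,0],[0,0,0,0],[0,0,0,0]],
])

```text
clock: 13.65
tcp_pos: [0.5269, -0.1893, 0.1252]
tool_rot: [[0.114, -0.993, 0.001], [-0.993, -0.114, -0.0], [0.0, -0.001, -1.0]]
force: [-2.1, 1.3, 6.1]
gripper_width: 0.338
```

Request:
apply_moves([
  [[0,0,0,0],[0,0,0,0]],
])

```text
clock: 13.85
tcp_pos: [0.5269, -0.1893, 0.1252]
tool_rot: [[0.114, -0.993, 0.001], [-0.993, -0.114, -0.0], [0.0, -0.0, -1.0]]
force: [-1.6, 1.1, 5.8]
gripper_width: 0.341
```

Request:
apply_moves([
  [[0,0,0,0],[0,0,0,0]],
])

```text
clock: 14.05
tcp_pos: [0.5269, -0.1893, 0.1252]
tool_rot: [[0.114, -0.993, 0.001], [-0.993, -0.114, -0.0], [0.0, -0.001, -1.0]]
force: [-1.3, 1.5, 7.1]
gripper_width: 0.34
```

```bash
python3 - <<'E'
from cell import manip
from h import *
s=snap("side","side8"); crop(s,"side8c",200,140,340,260,5.5)
o=manip.get_obs();print({k:np.round(o[k],4).tolist() for k in("clock","tcp_pos","force","ft_torque","gripper_width")})
E
python3 held.py side8 .117
```

```text
{'clock': 14.1, 'tcp_pos': [0.5269, -0.1893, 0.1252], 'force': [-1.2384, 1.2863, 5.5791], 'ft_torque': [0.5044, 0.7292, 0.0018], 'gripper_width': 0.3386}
plane slope deg [0.45 0.23] z 0.1162 n 795 rms 0.00086
centre [ 0.5266 -0.1882] freeR 0.0461 n 41 resid 0.00093
lug 45 11.4 23 30.7
lug 135 10.1 36 30.8
lug -135 10.1 32 28.6
```

View pics/side8c.png

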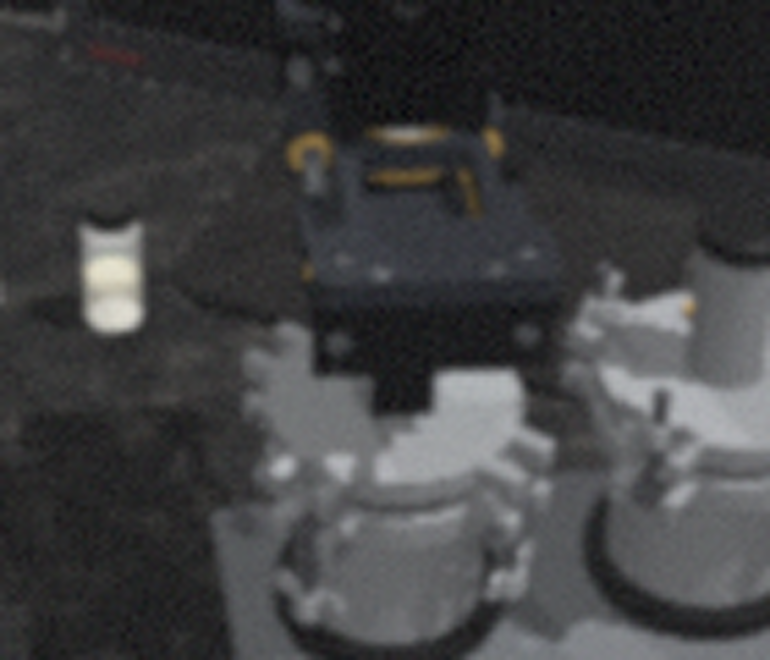

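Request:
apply_moves([
  [[0,0,-0.3,0],[0,0,-0.2,0],[-0.1,0.1,0,0],[0,0,0,0],[0,0,0,0],[0,0,0,0]],
])

```text
clock: 14.7
tcp_pos: [0.5255, -0.1883, 0.1291]
tool_rot: [[0.114, -0.994, -0.0], [-0.994, -0.114, 0.0], [-0.0, 0.0, -1.0]]
force: [1.2, -0.3, -3.1]
gripper_width: 0.338
```

Request:
apply_moves([
  [[0,0,0.2,0],[0,0,0.1,0],[0,0,0.1,0],[0,0,0,0],[0,0,0,0],[0,0,0,0]],
])

```text
clock: 15.3
tcp_pos: [0.5257, -0.1884, 0.1262]
tool_rot: [[0.114, -0.993, 0.0], [-0.993, -0.114, -0.0], [0.0, -0.0, -1.0]]
force: [-1.8, 0.7, 6.0]
gripper_width: 0.341
```

Run:
```python
from cell import manip
import numpy as np
o=manip.get_obs();print({k:np.round(o[k],4).tolist() for k in("clock","tcp_pos","force","ft_torque","gripper_width")})
```

```text
{'clock': 15.3, 'tcp_pos': [0.5257, -0.1884, 0.1262], 'force': [-1.7551, 0.7046, 6.0058], 'ft_torque': [0.3233, 0.5799, -0.0534], 'gripper_width': 0.3412}
```

Request:
apply_moves([
  [[0,0,0.1,0],[0,0,0,0],[0,0,0,0]],
])

```text
clock: 15.6
tcp_pos: [0.5257, -0.1884, 0.1254]
tool_rot: [[0.114, -0.993, 0.001], [-0.993, -0.114, -0.0], [0.0, -0.0, -1.0]]
force: [-1.2, 0.9, 6.5]
gripper_width: 0.336
```

Run:
```python
from cell import manip
import numpy as np
o=manip.get_obs();print({k:np.round(o[k],4).tolist() for k in("clock","tcp_pos","force","ft_torque","gripper_width")})
```

```text
{'clock': 15.6, 'tcp_pos': [0.5257, -0.1884, 0.1254], 'force': [-1.1518, 0.9161, 6.5308], 'ft_torque': [0.3728, 0.7283, -0.0146], 'gripper_width': 0.3358}
```

Request:
apply_moves([
  [[0,0,-0.3,0],[0,0,-0.2,0],[0.1,-0.1,0,0],[0,0,0,0],[0,0,0,0],[0,0,0.1,0],[0,0,0.1,0],[0,0,0.1,0]],
])

```text
clock: 16.4
tcp_pos: [0.5264, -0.1892, 0.1268]
tool_rot: [[0.114, -0.993, -0.001], [-0.993, -0.114, -0.0], [-0.0, 0.001, -1.0]]
force: [-2.3, 1.9, 2.8]
gripper_width: 0.341
```

Request:
apply_moves([
  [[0,0,0.1,0],[0,0,0.05,0],[0,0,0.05,0],[0,0,0,0],[0,0,0,0],[0,0,0,0]],
])

```text
clock: 17.0
tcp_pos: [0.5264, -0.1892, 0.1254]
tool_rot: [[0.114, -0.993, -0.0], [-0.993, -0.114, -0.0], [0.0, 0.0, -1.0]]
force: [-3.5, 3.1, 6.3]
gripper_width: 0.344
```

Request:
apply_moves([
  [[0,0,0,0]],
])

```text
clock: 17.1
tcp_pos: [0.5264, -0.1892, 0.1254]
tool_rot: [[0.114, -0.993, -0.0], [-0.993, -0.114, -0.0], [0.0, 0.0, -1.0]]
force: [-4.1, 1.8, 5.6]
gripper_width: 0.339
```

Request:
apply_moves([
  [[0,0,0,0]],
])

```text
clock: 17.2
tcp_pos: [0.5264, -0.1892, 0.1254]
tool_rot: [[0.114, -0.993, -0.0], [-0.993, -0.114, -0.0], [0.0, 0.0, -1.0]]
force: [-3.4, 2.3, 6.2]
gripper_width: 0.341
```

Request:
apply_moves([
  [[0,0,0,0]],
])

```text
clock: 17.3
tcp_pos: [0.5264, -0.1892, 0.1254]
tool_rot: [[0.114, -0.993, -0.0], [-0.993, -0.114, -0.0], [0.0, 0.0, -1.0]]
force: [-3.5, 2.4, 7.2]
gripper_width: 0.337
```

Request:
apply_moves([
  [[0,0,-0.3,0],[0,0,-0.2,0],[0,0,0,0],[0,0,0,0],[0,0,0,0],[0,0,0,0]],
])

```text
clock: 17.9
tcp_pos: [0.5267, -0.1892, 0.1292]
tool_rot: [[0.114, -0.994, -0.0], [-0.994, -0.114, 0.0], [-0.0, 0.0, -1.0]]
force: [0.6, 0.1, -2.8]
gripper_width: 0.34
```

Request:
apply_moves([
  [[0,0,0,0]],
])

```text
clock: 18.0
tcp_pos: [0.5266, -0.1892, 0.1293]
tool_rot: [[0.114, -0.994, -0.0], [-0.994, -0.114, 0.0], [-0.0, 0.0, -1.0]]
force: [-0.1, 0.0, -3.5]
gripper_width: 0.339
```

```bash
python3 - <<'E'
from cell import manip
from h import *
s=snap("side","side9"); crop(s,"side9c",200,140,340,260,5.5)
o=manip.get_obs();print({k:np.round(o[k],4).tolist() for k in("clock","tcp_pos","force","ft_torque","gripper_width")})
E
python3 held.py side9 .120
```

```text
{'clock': 18.05, 'tcp_pos': [0.5266, -0.1892, 0.1293], 'force': [-0.0744, 0.6417, -2.6453], 'ft_torque': [0.0659, -0.0662, 0.0098], 'gripper_width': 0.3404}
plane slope deg [0.5  0.05] z 0.1201 n 800 rms 0.00083
centre [ 0.5263 -0.188 ] freeR 0.0455 n 42 resid 0.0013
lug 45 11.6 18 28.3
lug 135 11.0 33 28.1
lug -135 10.2 32 31.2
```

Request:
apply_moves([
  [[0,0,0,0]],
])

```text
clock: 18.15
tcp_pos: [0.5266, -0.1892, 0.1294]
tool_rot: [[0.114, -0.994, -0.0], [-0.994, -0.114, 0.0], [-0.0, 0.0, -1.0]]
force: [-0.2, 0.0, -2.1]
gripper_width: 0.341
```

Request:
apply_moves([
  [[0,0,-0.1,0],[-0.04,0.04,0,0],[0,0,0,0],[0,0,0.1,0],[0,0,0.1,0],[0,0,0.1,0],[0,0,0.1,0],[0,0,0.05,0]],
])

```text
clock: 18.95
tcp_pos: [0.5264, -0.1889, 0.1267]
tool_rot: [[0.114, -0.993, 0.0], [-0.993, -0.114, -0.0], [0.0, -0.0, -1.0]]
force: [-1.1, 0.9, 3.5]
gripper_width: 0.337
```

Request:
apply_moves([
  [[0,0,0.05,0],[0,0,0.05,0],[0,0,0,0],[0,0,0,0],[0,0,0,0],[0,0,0,0]],
])

```text
clock: 19.55
tcp_pos: [0.5264, -0.1889, 0.1257]
tool_rot: [[0.114, -0.993, 0.0], [-0.993, -0.114, -0.0], [0.0, -0.0, -1.0]]
force: [-2.8, 0.8, 5.5]
gripper_width: 0.341
```

Request:
apply_moves([
  [[0,0,0,0]],
])

```text
clock: 19.65
tcp_pos: [0.5264, -0.1889, 0.1257]
tool_rot: [[0.114, -0.993, 0.0], [-0.993, -0.114, -0.0], [0.0, -0.0, -1.0]]
force: [-1.7, 1.9, 6.3]
gripper_width: 0.341
```

Request:
apply_moves([
  [[0,0,0,0]],
])

```text
clock: 19.75
tcp_pos: [0.5264, -0.1889, 0.1257]
tool_rot: [[0.114, -0.993, 0.0], [-0.993, -0.114, -0.0], [0.0, -0.0, -1.0]]
force: [-2.5, 2.3, 6.3]
gripper_width: 0.34
```

Request:
apply_moves([
  [[0,0,0,0]],
])

```text
clock: 19.85
tcp_pos: [0.5264, -0.1889, 0.1257]
tool_rot: [[0.114, -0.993, 0.0], [-0.993, -0.114, -0.0], [0.0, -0.0, -1.0]]
force: [-1.7, 0.9, 5.7]
gripper_width: 0.339
```

Request:
apply_moves([
  [[-0.02,0.03,0.05,0],[0,0,0.04,0],[0,0,0,0],[0,0,0,0]],
])

```text
clock: 20.25
tcp_pos: [0.5264, -0.1889, 0.1253]
tool_rot: [[0.114, -0.993, 0.001], [-0.993, -0.114, -0.001], [0.001, -0.001, -1.0]]
force: [-2.1, 1.3, 6.8]
gripper_width: 0.338
```

Request:
apply_moves([
  [[0,0,0,0]],
])

```text
clock: 20.35
tcp_pos: [0.5264, -0.1889, 0.1252]
tool_rot: [[0.114, -0.993, 0.001], [-0.993, -0.114, -0.001], [0.001, -0.001, -1.0]]
force: [-2.1, 1.9, 6.2]
gripper_width: 0.337
```

Request:
apply_moves([
  [[0,0,0,0]],
])

```text
clock: 20.45
tcp_pos: [0.5264, -0.1889, 0.1253]
tool_rot: [[0.114, -0.993, 0.001], [-0.993, -0.114, -0.001], [0.001, -0.001, -1.0]]
force: [-1.7, 1.2, 6.6]
gripper_width: 0.336
```

Request:
apply_moves([
  [[0,0,0,0]],
])

```text
clock: 20.55
tcp_pos: [0.5264, -0.1889, 0.1252]
tool_rot: [[0.114, -0.993, 0.001], [-0.993, -0.114, -0.001], [0.001, -0.001, -1.0]]
force: [-1.5, 1.5, 6.2]
gripper_width: 0.343
```

Request:
apply_moves([
  [[0,0,0,0]],
])

```text
clock: 20.65
tcp_pos: [0.5264, -0.1889, 0.1252]
tool_rot: [[0.114, -0.993, 0.001], [-0.993, -0.114, -0.001], [0.001, -0.001, -1.0]]
force: [-1.8, 1.8, 6.8]
gripper_width: 0.338
```

```bash
python3 - <<'E'
from cell import manip
from h import *
s=snap("side","side10"); crop(s,"side10c",200,140,340,260,5.5)
o=manip.get_obs();print({k:np.round(o[k],4).tolist() for k in("clock","tcp_pos","force","ft_torque","gripper_width")})
E
python3 held.py side10 .116
```

```text
{'clock': 20.7, 'tcp_pos': [0.5264, -0.1889, 0.1252], 'force': [-2.2099, 1.006, 6.4529], 'ft_torque': [0.4805, 0.8569, 0.0124], 'gripper_width': 0.342}
plane slope deg [0.63 0.11] z 0.1162 n 797 rms 0.00084
centre [ 0.5263 -0.1874] freeR 0.046 n 41 resid 0.00103
lug 45 11.3 17 29.7
lug 135 10.4 37 29.7
lug -135 11.6 40 30.8
```

View pics/side10c.png

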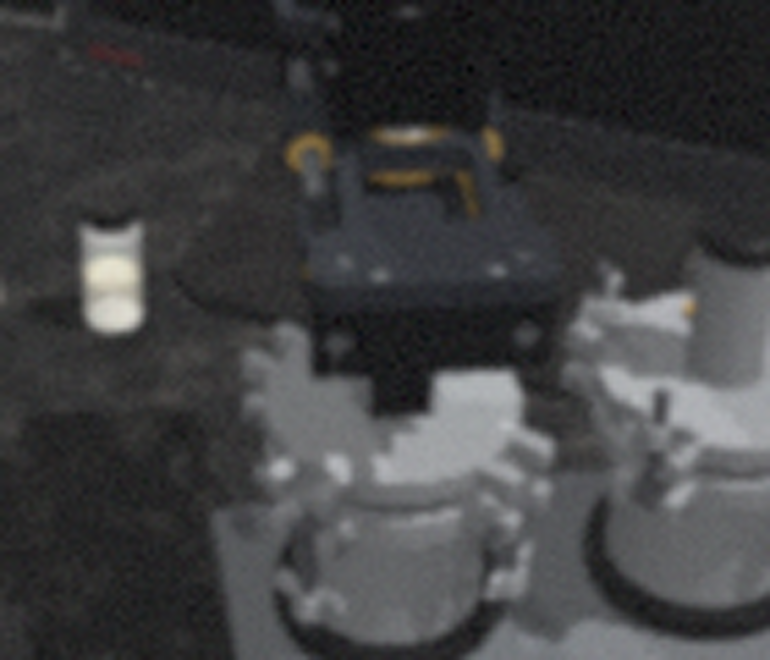

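Request:
apply_moves([
  [[0,0,0.06,0],[0,0,0,0],[0,0,0,0],[0,0,0,0]],
])

```text
clock: 21.1
tcp_pos: [0.5264, -0.1889, 0.1249]
tool_rot: [[0.114, -0.993, 0.001], [-0.993, -0.114, -0.001], [0.001, -0.001, -1.0]]
force: [-1.9, 1.7, 6.8]
gripper_width: 0.337
```

Request:
apply_moves([
  [[0,0,0,0]],
])

```text
clock: 21.2
tcp_pos: [0.5264, -0.1889, 0.1248]
tool_rot: [[0.114, -0.993, 0.001], [-0.993, -0.114, -0.001], [0.001, -0.001, -1.0]]
force: [-2.8, 1.8, 7.6]
gripper_width: 0.338
```

Request:
apply_moves([
  [[0,0,0,0]],
])

```text
clock: 21.3
tcp_pos: [0.5264, -0.1889, 0.1248]
tool_rot: [[0.114, -0.993, 0.001], [-0.993, -0.114, -0.001], [0.001, -0.001, -1.0]]
force: [-2.3, 2.0, 7.3]
gripper_width: 0.334
```

Request:
apply_moves([
  [[0,0,0,0]],
])

```text
clock: 21.4
tcp_pos: [0.5264, -0.1889, 0.1249]
tool_rot: [[0.114, -0.993, 0.001], [-0.993, -0.114, -0.001], [0.001, -0.001, -1.0]]
force: [-2.3, 1.6, 6.8]
gripper_width: 0.337
```

Request:
apply_moves([
  [[0,0,0,0]],
])

```text
clock: 21.5
tcp_pos: [0.5264, -0.1889, 0.1249]
tool_rot: [[0.114, -0.993, 0.001], [-0.993, -0.114, -0.001], [0.001, -0.001, -1.0]]
force: [-2.1, 1.3, 8.2]
gripper_width: 0.339
```

Request:
apply_moves([
  [[0,0,0.03,0],[0,0,0,0],[0,0,0,0],[0,0,0,0],[0,0,0,0],[0,0,0,0],[0,0,0,0],[0,0,0,0]],
])

```text
clock: 22.3
tcp_pos: [0.5264, -0.1889, 0.1246]
tool_rot: [[0.114, -0.993, 0.001], [-0.993, -0.114, -0.001], [0.001, -0.001, -1.0]]
force: [-2.8, 1.5, 8.7]
gripper_width: 0.339
```

Request:
apply_moves([
  [[0,0,0,0],[0,0,0,0],[0,0,0,0],[0,0,0,0],[0,0,0,0],[0,0,0,0],[0,0,0,0],[0,0,0,0]],
])

```text
clock: 23.1
tcp_pos: [0.5264, -0.1889, 0.1247]
tool_rot: [[0.114, -0.993, 0.001], [-0.993, -0.114, -0.001], [0.001, -0.001, -1.0]]
force: [-3.3, 2.3, 7.5]
gripper_width: 0.335
```

Request:
apply_moves([
  [[0,0,0,0],[0,0,0,0],[0,0,0,0],[0,0,0,0],[0,0,0,0],[0,0,0,0],[0,0,0,0],[0,0,0,0]],
])

```text
clock: 23.9
tcp_pos: [0.5264, -0.1889, 0.1246]
tool_rot: [[0.114, -0.993, 0.001], [-0.993, -0.114, -0.001], [0.001, -0.001, -1.0]]
force: [-2.5, 1.4, 8.4]
gripper_width: 0.341
```

Request:
apply_moves([
  [[0,0,0,0],[0,0,0,0],[0,0,0,0],[0,0,0,0],[0,0,0,0],[0,0,0,0],[0,0,0,0],[0,0,0,0]],
])

```text
clock: 24.7
tcp_pos: [0.5264, -0.1889, 0.1246]
tool_rot: [[0.114, -0.993, 0.001], [-0.993, -0.114, -0.001], [0.001, -0.001, -1.0]]
force: [-3.1, 1.4, 8.1]
gripper_width: 0.342
```

```bash
python3 - <<'E'
from cell import manip
from h import *
s=snap("side","side11"); t=snap("top","top11"); crop(s,"side11c",150,130,350,270,4)
o=manip.get_obs();print({k:np.round(o[k],4).tolist() for k in("clock","tcp_pos","force","ft_torque","gripper_width")})
for n,c in(("side",s),("top",t)):
    P=cloud(c).reshape(-1,3)
    for nm,q in(("beaker",(.69,.038)),("va",(.724,.007)),("vb",(.712,-.061))):
        B=P[(np.hypot(P[:,0]-q[0],P[:,1]-q[1])<.04)&(P[:,2]>.012)&(P[:,2]<.09)];print(n,nm,np.round((np.percentile(B,2,0)+np.percentile(B,98,0))/2,4) if len(B) else None)
E
python3 held.py side11 .116
```

```text
{'clock': 24.8, 'tcp_pos': [0.5264, -0.1889, 0.1247], 'force': [-2.1146, 1.4118, 7.1772], 'ft_torque': [0.6393, 0.9825, 0.006], 'gripper_width': 0.3364}
side beaker [0.6941 0.0353 0.0433]
side va [0.7153 0.0123 0.0415]
side vb [ 0.7179 -0.0583  0.0415]
top beaker [0.6904 0.0349 0.0424]
top va [0.7293 0.0116 0.0421]
top vb [ 0.7179 -0.0606  0.0444]
plane slope deg [0.66 0.14] z 0.1156 n 786 rms 0.00083
centre [ 0.5259 -0.1872] freeR 0.0461 n 43 resid 0.00124
lug 45 11.6 22 31.1
lug 135 11.5 32 28.1
lug -135 11.1 30 27.2
```

View pics/side11c.png

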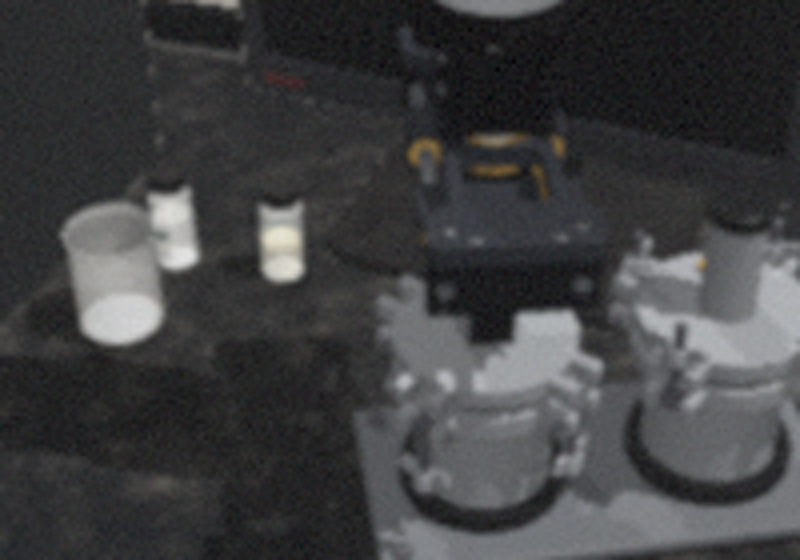

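```bash
python3 -c "
from cell import manip
print(manip.job_done())"
```

```text
the job is handed in; nothing more can be done
None
```

I set the loose lid on the open vessel with its spigot in the mouth. I pressed it straight down and handed the job in at 24.8 s with the arm still pushing.

**Push:** I held the lid for over 2.5 s. The wrist read about +8 N up, which with the roughly 3 N lid puts about 11 N on the ring. The tool had moved down about 4.4 mm since first contact, which also gives 11 N.

**Position:** The camera put the lid's flange top at 115.6 mm, the height expected at 11 N. The lid's centre was about 1 mm from the mouth's. The lid's lugs measured 11.4° against about 11° for the vessel's. The fitted plane of the flange tilted 0.7°, which is close to the camera's noise.

**Bystanders:** The beaker and both vials stood where they were, to within about 1.5 mm.

**What did not go cleanly:**
- **Sideways force:** A force of about 3 N appeared whenever the ring was loaded and was absent when it was free. I lifted and pressed again three times with small shifts, up to about 9 N on the ring each time, and the force remained. It fits friction on the ring rather than the spigot jamming, but I could not prove that.
- **Top camera:** The arm blocked the top camera's view of the seated lid, so the final position rests on the side camera and the arm's own readings.

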